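# Press the lid onto a sample tin through the guard window

## Robot

A 6-joint arm with a two-finger parallel gripper is mounted at the origin on the work surface. World frame = base frame: x ahead of the robot, y to its left, z up, the work surface at z = 0. Lengths are in m, angles in rad, forces in N, time in s.
With the tool pointing down it reaches from about 0.35 to 0.975 m from the base axis. Payload 4.9 kg.
Tool frame: the origin (TCP) lies at the very end of the fingers, on their centre line; the grasp point (between the pads) lies 19 mm behind it; y points along the fingers, z is the direction in which the jaws open and shut, and the axes are right-handed (so a half turn about y gives the same grasp; the last joint's range is limited). The gripper opens to 85 mm and grips with 20 to 120 N. Pads are 22 mm wide; open, the fingers measure 114 mm over their backs; the gripper's body (76 mm by 85 mm) begins 54 mm behind the grasp point. The pads swing forward as they close: fully open they stand 13 mm farther back than shut.
Start: joints at [1.027, 0.053, 1.613, -0, 1.476, -0.119], TCP at [0.258, 0.569, 0.231] pointing down, gripper open.
Joint ranges: [-3.01, 3.01], [-1.01, 2.22], [0.06, 2.58], [-1.02, 4.17], [0.09, 2.62], [-3.14, 3.14]. Speed limits (rad/s): [2.57, 2.57, 3.14, 3.14, 3.14, 3.14].

## Interface

Orientations are given as a rotation vector (axis times angle).
In Python, from station import monitor, viewer, ticket gives the robot as it stands.
- The arm moves only by the tool servo_tool, never from a script. Its argument "commands" is one flat list of numbers, 7 for each row, row after row: the turn, a rotation vector about the tool's x, y, z in rad, then the shift along the tool's x, y, z in cm, then the opening, from 0 (shut) to 1 (fully open). In form: [rx, ry, rz, dx, dy, dz, claw, rx, ry, rz, dx, dy, dz, claw, ...]. A call has 1 to 20 rows; each row shifts and turns the pose as measured when the row begins, along the tool's axes as they then stand; what a row does not reach is not made up. A row lasts 1/10 s, in which the tool goes at most 50 mm and 8.59 degrees, less where a joint would pass 70% of its speed; a pose out of reach is approached as far as the arm can. A call is refused whole if a number of a shift passes 5 or a number of a turn 0.15, either way. A call with a gripper value outside its range is refused whole. The fingers move at their own pace and stop on an object; "grip_force" is the grip in N (left out, the last holds). Time passes only in rows, so rows that do not move let the fingers close. It gives the time, the measured TCP pose, the force and the opening at its end, in the units of the state.
- monitor.get_obs(): the state, without advancing time (a new reading comes with each control period).
- viewer.get_image(name): name is "side" or "top" or "wrist"; returns a dict with "frame" (400x640x3 uint8, red, green, blue), "depth" (400x640 float32, m along the optical axis (not along the pixel's ray), 0 where there is no reading), "camera_matrix" (3x3 intrinsics, pixels), "cam_to_world" (4x4, takes a point from camera to world coordinates). Camera axes: x right, y down, z forward; pixel columns grow to the right and rows downward; lengths in m; the calibration is good to about 2 mm. A picture is of the moment at which its call begins.
- ticket.finish_job(): hands the job in, once; it reports no verdict.
The state is a dict: "t": time; "q": joint angles; "dq": joint speeds; "effort": joint torques, N m; "tool_pos": TCP position; "tool_rot": TCP orientation; "contact_force": force on the tool from outside, world axes, zero at the start; "wrist_torque": the same for the moment, N m; "opening": finger opening in m.
Only numpy, scipy, OpenCV 4.12 (cv2) and the standard library are available. Lean on these libraries where they do the work, as an engineer would, in place of code of your own. Each camera call takes 0.05 s, during which the arm holds its last target.

## Task

Push the blue block of the lidding press's loading slide fully home, so that the sample tin stands under the ram; then reach down through the yellow-rimmed guard window and press the red lever pad right down to its stop, so that the ram presses the tin's lid fully on, and let the lever spring back up. Push and press with the fingers only, grasping nothing: do not touch the guard or the tin on the slide, do not lift anything, and leave the other things on the bench where they stand.

Things in the scene. Friction and masses are not known exactly. Their poses are not given: they have to be found in the camera images.
- press: Fixed grey lidding press. Origin at the underside of its 12 mm base plate (x -160 to 125, y -235 to 110 mm). z up; +x: the way the slide is pushed home; the lever lies along y. In this frame: ram at (60, 0) under an aluminium bridge 50 x 140 mm, top 91 mm high; slide along y = 0; lever bar 18 mm wide from its pivot at (60, 80) to its pad at (60, -165). Nothing is higher than 122 mm.
- push_face (a point): Centre of the flat front face (black patch, towards press -x) of the slide's blue push block: 95 mm long, 96 wide, from 22 to 60 mm above the bench; this point is 41 mm up. It moves with the slide along press x; the base plate below it is 12 mm high. The tin's centre is 135 mm ahead of it. Pushing takes about 3 N, more when fast; the slide stays where it is left.
- slide (a joint): Loading slide, m: 0 drawn out (towards the robot; it starts so, with push_face at x -145 mm, y 0 in the press frame), 0.070 fully home against its stop with the tin under the ram.
- lever_pad (a point): Centre of the top of the red lever pad, 46 mm (press x) by 50 mm (press y), at height 109 mm when up, 13 mm below the top of the guard window, in plan at the middle of the window. It goes down 29 mm to the stop, staying within 3 mm in plan.
- lever (a joint): Press lever, rad: 0 up, 0.12 right down at its stop, growing as the pad is pressed down. A spring pushes it back up when let go: felt at the pad about 4 N at first and 7 N near the bottom, plus about 1 N while the lid goes on.
- window (a point): Centre of the guard window, in the plane of the top of the yellow rim, 122 mm above the bench. The opening is 92 mm along press x by 100 mm along press y; the rim round it is 14 mm wide and 6 mm thick, with fence walls below it down to the base on the outer three sides. The point's axes are those of the press.
- guard: The guard: yellow window rim, posts and barred walls round the lever pad, 120 mm (press x) by 128 mm (press y), 122 mm high, fixed to the press. Origin at the bench below the window centre. Not to be touched.
- tin: Aluminium sample tin, 60 mm across, 39 mm high, loose in the slide's pocket (6 mm deep); with its brass-coloured lid standing proud. Origin at the centre of its underside, 18 mm above the bench. Not to be touched by the robot.
- lid (a joint): Lid of that tin, m: 0 standing proud, 0.004 pressed fully on; it stays where it is pressed.
- spare_tin: Closed sample tin, 63 mm across, 40 mm high, standing loose on the press's base plate. Origin under its centre. Leave it.
- tin_a: Closed sample tin, 63 mm across, 40 mm high, on the bench. Leave it.
- tin_b: Closed sample tin, 63 mm across, 40 mm high, on the bench. Leave it.
- wash_bottle: White bottle with green band, 60 mm across, 150 mm high. Leave it.
- jug: White open plastic beaker, 100 mm across, 120 mm high. Leave it.
- boat_stack: Stack of four square white weighing boats, 81 mm square, 31 mm high. Leave it.
- scoop: Spoon lying on the bench. Leave it.
- balance: Orange bench balance with a glass ring, 270 x 200 mm, 130 mm high, fixed. Origin under its middle. Leave it.

How it is judged:
On the way, in this order (a step that is already met when the one before it is completed fails the run):
1. the slide is fully home, the lid still proud (value of joint slide above 0.067 m and value of joint lid below 0.001 m), for 0.2 s.
2. a finger presses the lever right down with the slide home (value of joint lever above 0.11 rad and value of joint slide above 0.067 m and contact force between the fingers and lever above 1 N), for 0.1 s.
At the end, for the whole second after the job is handed in: The tin's lid is pressed on (at least 3.2 of 4 mm), the slide is home (within 3 mm), the tin upright and at rest in its pocket under the ram, and the lever has sprung back up (below 0.015 rad) (value of joint lid above 0.0032 m and value of joint slide above 0.067 m and value of joint lever below 0.015 rad and angle between tin's own z axis and vertical below 0.08 rad and x of tin in the frame of press above 0.053 m and linear speed of tin below 0.02 m/s); the robot touches nothing.
It fails at once if the guard is touched (contact force between any of the fingers, the arm and guard above 0.5 N).
It fails at once if the robot touches the tin on the slide or its lid (contact force between any of the fingers, the arm and tin above 0.5 N).
It fails at once if the tin on the slide is lifted or tipped out (z of tin in the frame of press above 0.024 m or angle between tin's own z axis and vertical above 0.3 rad).
It fails at once if another loose thing is moved more than 15 mm or lifted (distance of any of spare_tin, tin_a, tin_b, wash_bottle, jug, boat_stack, scoop from where it was at the start of the episode above 0.015 m).
It fails at once if the slide or the lever is pushed with the arm or the gripper's body instead of the fingers (contact force between the arm and slide above 1 N or contact force between the arm and lever above 1 N).
It also fails if it takes over 48 s, if anything falls off the work surface, if the arm or the gripper's body presses on something with over 40 N, if the wrist force passes 120 N, or if a joint passes its speed limit or range.

## Working session

There is one attempt and no reset: what is moved stays moved. The work goes in short steps, Python scripts to look and compute and a tool call to move; the robot and the scene stay as the last step left them, time stands still between calls to the robot, and variables do not carry over. Pictures are saved under pics/ and viewed, and the job is handed in when it is done.

Besides the shell and the picture viewer there is one more tool, called by a JSON object that holds its "fn" and its "kwargs". servo_tool: Moves the arm, as the interface text tells. Its arguments: {"type":"object","properties":{"commands":{"type":"array","items":{"type":"number"}},"grip_force":{"type":"number"}},"required":["commands"]}

```bash
mkdir -p pics; ls; cat > h.py <<'E'
import numpy as np, cv2
from station import monitor, viewer, ticket
def grab(n, tag):
    d=viewer.get_image(n); cv2.imwrite(f'pics/{tag}.png', cv2.cvtColor(d['frame'],cv2.COLOR_RGB2BGR))
    np.savez(f'pics/{tag}.npz', **d); return d
def ray(d,u,v,z):
    K=d['camera_matrix'];T=d['cam_to_world']
    r=T[:3,:3]@np.linalg.solve(K,[u,v,1.]);o=T[:3,3]
    return o+r*(z-o[2])/r[2]
E
python3 - <<'E'
from h import *
for n in ('top','side'):
    d=grab(n,n+'0'); print(n,d['camera_matrix'].tolist(),d['cam_to_world'].round(3).tolist())
print(monitor.get_obs())
E
```

```text
pics
top [[404.954657775642, 0.0, 323.5716171384373], [0.0, 404.954657775642, 191.66716423866524], [0.0, 0.0, 1.0]] [[-0.071, -0.976, 0.204, 0.198], [-0.997, 0.069, -0.017, -0.01], [0.003, -0.204, -0.979, 1.567], [0.0, 0.0, 0.0, 1.0]]
side [[392.3197468737506, 0.0, 325.5540769852564], [0.0, 392.3197468737506, 204.91253825792904], [0.0, 0.0, 1.0]] [[0.979, -0.119, 0.167, 0.285], [-0.205, -0.624, 0.754, -0.919], [0.014, -0.772, -0.635, 0.836], [0.0, 0.0, 0.0, 1.0]]
{'t': 0.1, 'q': array([ 1.02700408e+00,  5.32682485e-02,  1.61414979e+00, -9.64397387e-06,
        1.47601531e+00, -1.19021009e-01]), 'dq': array([-0.00021792, -0.00256535, -0.00189649, -0.0027213 ,  0.00074526,
        0.00145801]), 'effort': array([ 2.08585830e-04, -3.94903314e+01, -3.71363640e+01, -1.49836505e-04,
        3.91161288e-03, -2.06441507e-05]), 'tool_pos': array([0.25728996, 0.56896499, 0.2302041 ]), 'tool_rot': array([-1.54674871,  0.33370564, -0.33277318]), 'contact_force': array([-0.7666451 ,  0.34566023, -0.37172572]), 'wrist_torque': array([-0.00677776,  0.01792318,  0.0559627 ]), 'opening': 0.08519014676273062}
```

View pics/top0.png

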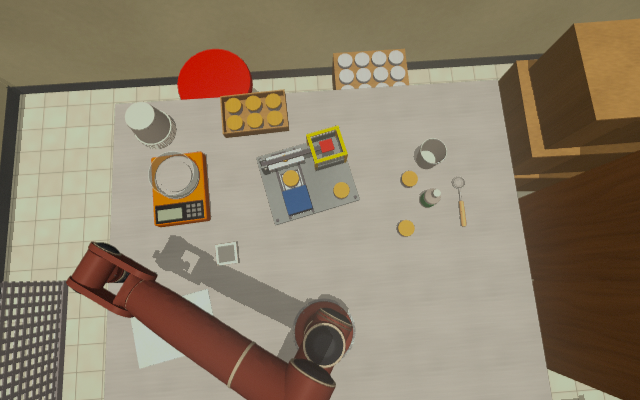

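View pics/side0.png

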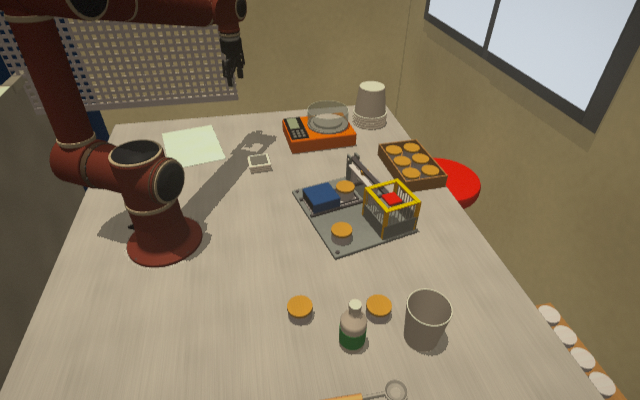

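The top view shows the press with its base around pixels (257–358, 130–222): blue block at (296,200), yellow rim at (327,146), red pad at (327,146) and spare tin at (341,190). The side view shows the same things, with the block at (322,197) and the rim at (392,194). Next I'll measure by colour masks.

```bash
cat > m.py <<'E'
from h import *
def masks(d):
    hsv=cv2.cvtColor(d['frame'],cv2.COLOR_RGB2HSV)
    return dict(blue=cv2.inRange(hsv,(100,90,40),(125,255,255)),yellow=cv2.inRange(hsv,(25,150,90),(34,255,255)),
     red=cv2.inRange(hsv,(0,180,100),(4,255,255))|cv2.inRange(hsv,(176,180,100),(180,255,255)))
def big(m,box):
    mm=np.zeros_like(m);u0,v0,u1,v1=box;mm[v0:v1,u0:u1]=m[v0:v1,u0:u1]
    cs,_=cv2.findContours(mm,cv2.RETR_EXTERNAL,cv2.CHAIN_APPROX_NONE)
    return max(cs,key=cv2.contourArea)[:,0,:].astype(float)
E
python3 - <<'E'
from m import *
for n,box in(('top',(250,120,365,230)),('side',(285,150,430,260))):
    d=dict(np.load(f'pics/{n}0.npz'));M=masks(d)
    for k,z in(('blue',.06),('yellow',.122),('red',.109)):
        c=big(M[k],box); 
        P=np.array([ray(d,u,v,z)[:2] for u,v in c]).astype(np.float32)
        r=cv2.minAreaRect(P*1000); print(n,k,len(c),c.min(0),c.max(0),r)
    u0,v0,u1,v1=box
    im=cv2.cvtColor(d['frame'][v0:v1,u0:u1],cv2.COLOR_RGB2BGR)
    cv2.imwrite(f'pics/{n}crop.png',cv2.resize(im,None,fx=5,fy=5,interpolation=cv2.INTER_CUBIC))
E
```

```text
top blue 89 [282. 185.] [311. 214.] ((489.51995849609375, 66.53981018066406), (92.14598083496094, 93.02787780761719), 12.74068546295166)
top yellow 119 [306. 126.] [347. 163.] ((678.9863891601562, -58.9610595703125), (120.72451782226562, 127.14017486572266), 12.781335830688477)
top red 39 [320. 139.] [333. 151.] ((679.462890625, -59.163204193115234), (41.96326446533203, 46.728763580322266), 10.606765747070312)
side blue 82 [303. 183.] [339. 205.] ((487.45623779296875, 61.88272476196289), (93.44163513183594, 94.54576110839844), 12.472867965698242)
side yellow 122 [365. 178.] [419. 212.] ((676.7640380859375, -58.991004943847656), (118.64447784423828, 129.53553771972656), 12.2848539352417)
side red 42 [382. 192.] [401. 204.] ((676.06982421875, -61.5283317565918), (45.49070358276367, 53.022884368896484), 11.181567192077637)
```

The two views agree. The press yaw is about 12.7°, the window is at about (0.678, −0.059) and the push face at about (0.442, 0.057). I'll write a helper that gives deltas in tool axes.

```bash
cat > g.py <<'E'
from h import *
from scipy.spatial.transform import Rotation as R
yaw=np.radians(12.65); c,s=np.cos(yaw),np.sin(yaw)
X=np.array([c,s,0]);Y=np.array([-s,c,0])
W=np.array([.678,-.059,0]); O=W-.060*X+.165*Y
def P(x,y,z): return O+X*x+Y*y+np.array([0,0,z])
def tgt(sign): 
    y=np.array([0,0,-1.]); z=sign*Y; return R.from_matrix(np.c_[np.cross(y,z),y,z])
def rep(p,sign=1):
    o=monitor.get_obs(); r=R.from_rotvec(o['tool_rot'])
    print('t',round(o['t'],2),'pos',o['tool_pos'].round(4),'press',[round(float((o['tool_pos']-O)@a),4) for a in(X,Y)],'F',o['contact_force'].round(2),'open',round(o['opening'],4),'q',o['q'].round(2))
    for sg in (1,-1): print(sg,'rot tool',(r.inv()*tgt(sg)).as_rotvec().round(3))
    print('target',p.round(4),'shift cm after rot (tool axes)',(tgt(sign).inv().apply(p-o['tool_pos'])*100).round(2))
E
python3 - <<'E'
from g import *
print(R.from_rotvec(monitor.get_obs()['tool_rot']).as_matrix().round(2),O)
rep(P(-.19,0,.2)); rep(P(-.19,0,.2),-1)
E
```

```text
[[ 0.91 -0.    0.41]
 [-0.41 -0.    0.91]
 [-0.   -1.   -0.  ]] [0.5833223  0.08885511 0.        ]
t 0.1 pos [0.2573 0.569  0.2302] press [-0.213, 0.5399] F [-0.77  0.35 -0.37] open 0.0852 q [ 1.03  0.05  1.61 -0.    1.48 -0.12]
1 rot tool [ 0.002 -0.646 -0.001]
-1 rot tool [1.000e-03 2.496e+00 2.000e-03]
target [0.3979 0.0472 0.2   ] shift cm after rot (tool axes) [  2.3    3.02 -53.99]
t 0.1 pos [0.2573 0.569  0.2302] press [-0.213, 0.5399] F [-0.77  0.35 -0.37] open 0.0852 q [ 1.03  0.05  1.61 -0.    1.48 -0.12]
1 rot tool [ 0.002 -0.646 -0.001]
-1 rot tool [1.000e-03 2.496e+00 2.000e-03]
target [0.3979 0.0472 0.2   ] shift cm after rot (tool axes) [-2.3   3.02 53.99]
```

View pics/topcrop.png

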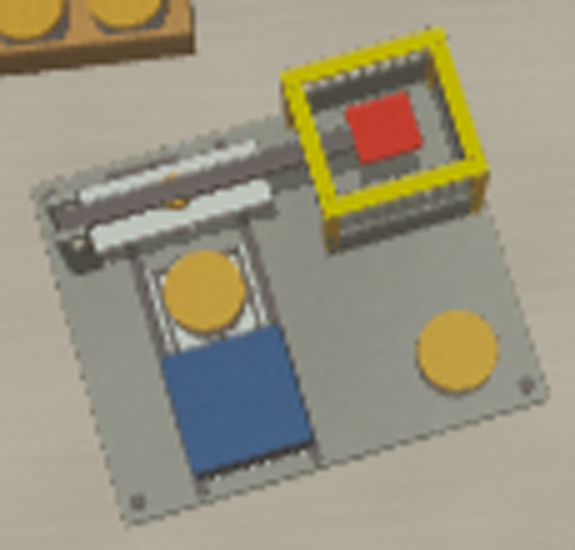

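View pics/sidecrop.png

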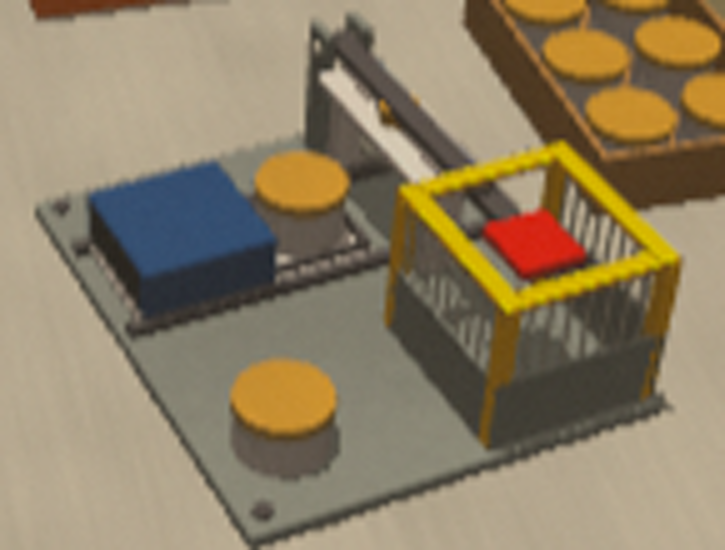

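The crops confirm the layout: drawn-out slide, tin ahead of the block, red pad centred in the yellow rim, and spare tin clear of the path. I'll turn the tool, shut the fingers and travel.

{"fn": "servo_tool", "kwargs": {"commands": [0, -0.13, 0, 0, 0, 0, 0, 0, -0.13, 0, 0, 0, 0, 0, 0, -0.13, 0, 0, 0, 0, 0, 0, -0.13, 0, 0, 0, 0, 0, 0, -0.12, 0, 0, 0, 0, 0, 0, 0, 0, 0, 0, -3, 0, 0, 0, 0, 0, 0, -4, 0, 0, 0, 0, 0, 0, -4, 0, 0, 0, 0, 0, 0, -4, 0, 0, 0, 0, 0, 0, -4, 0, 0, 0, 0, 0, 0, -4, 0, 0, 0, 0, 0, 0, -4, 0, 0, 0, 0, 0, 0, -4, 0, 0, 0, 0, 0, 0, -4, 0, 0, 0, 0, 0, 0, -4, 0]}}

```text
t: 1.6
tool_pos: [0.3495, 0.1774, 0.2228]
tool_rot: [-1.573, -0.191, 0.208]
contact_force: [-0.3, 0.3, -0.6]
opening: -0.0001
```

```bash
python3 - <<'E'
from g import *
rep(P(-.19,0,.2))
E
```

```text
t 1.6 pos [0.3495 0.1774 0.2228] press [-0.2087, 0.1376] F [-0.3   0.32 -0.6 ] open -0.0001 q [ 0.29 -0.54  2.12 -0.01  1.58 -1.54]
1 rot tool [ 0.011  0.033 -0.012]
-1 rot tool [-0.019 -3.109 -0.016]
target [0.3979 0.0472 0.2   ] shift cm after rot (tool axes) [  1.87   2.28 -13.76]
```

{"fn": "servo_tool", "kwargs": {"commands": [0.01, 0.03, -0.01, 0.5, 0, -2, 0, 0, 0, 0, 0.5, 0, -3, 0, 0, 0, 0, 0.5, 0, -3, 0, 0, 0, 0, 0.5, 0, -3, 0, 0, 0, 0, 0, 0, -2.5, 0, 0, 0, 0, 0, 0, 0, 0]}}

```text
t: 2.2
tool_pos: [0.3992, 0.0409, 0.2207]
tool_rot: [-1.565, -0.166, 0.171]
contact_force: [-0.3, 0.1, -1.7]
opening: -0.0003
```

```bash
python3 - <<'E'
from g import *
d=grab('wrist','w1');grab('top','t1');grab('side','s1')
rep(P(-.185,0,.034))
print(d['camera_matrix'].round(1).tolist(),d['cam_to_world'].round(3).tolist())
E
```

```text
t 2.35 pos [0.3987 0.0433 0.2207] press [-0.1901, -0.004] F [ 0.44  0.46 -0.74] open -0.0 q [-0.08 -0.52  2.11 -0.    1.55 -1.87]
1 rot tool [-0.    -0.002 -0.003]
-1 rot tool [ 5.00e-03  3.14e+00 -1.00e-03]
target [0.4028 0.0483 0.034 ] shift cm after rot (tool axes) [ 0.51 18.67  0.4 ]
[[321.3, 0.0, 319.0], [0.0, 321.3, 204.3], [0.0, 0.0, 1.0]] [[-0.213, 0.94, 0.267, 0.332], [0.977, 0.205, 0.058, 0.027], [-0.0, 0.273, -0.962, 0.364], [0.0, 0.0, 0.0, 1.0]]
```

View pics/w1.png

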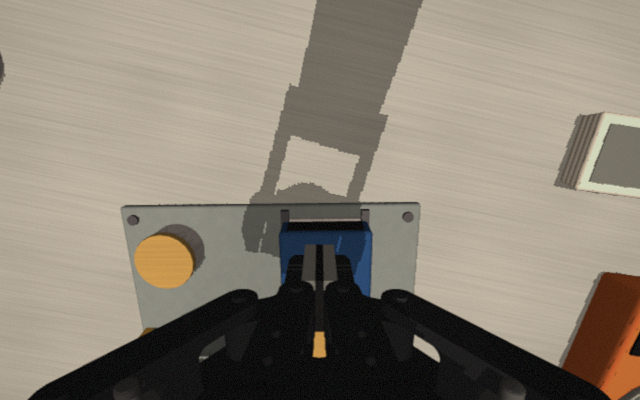

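View pics/s1.png

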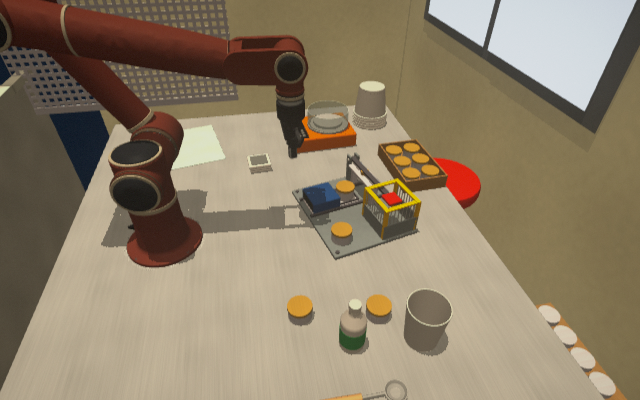

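The wrist view shows the shut fingertips at (320,250) above the blue block (front edge at row 232, columns 280–372). Next I'll check the gripper's width profile behind the tip from the depth image, and confirm the block's face.

```bash
python3 - <<'E'
from g import *
from m import masks,big
d=dict(np.load('pics/w1.npz'));K=d['camera_matrix'];T=d['cam_to_world'];D=d['depth']
o=monitor.get_obs(); r=R.from_rotvec(o['tool_rot'])
v,u=np.mgrid[:400,:640]; pc=np.stack([(u-K[0,2])/K[0,0]*D,(v-K[1,2])/K[1,1]*D,D],-1)[(D>0)&(D<.25)]
pw=pc@T[:3,:3].T+T[:3,3]; pt=r.inv().apply(pw-o['tool_pos'])*1000
for a in range(-5,120,10):
    s=pt[(-pt[:,1]>=a)&(-pt[:,1]<a+10)]
    if len(s)>3: print(a,len(s),'x',s[:,0].min().round(),s[:,0].max().round(),'z',s[:,2].min().round(),s[:,2].max().round())
c=big(masks(d)['blue'],(260,200,390,320))
for uu in (292,326,360):
    vv=c[np.abs(c[:,0]-uu)<1.5][:,1].min(); p=ray(d,uu,vv,.06); print(uu,vv,(p-O)@X,(p-O)@Y)
E
```

```text
-5 13 x -10.0 -9.0 z -8.0 4.0
5 473 x -10.0 -5.0 z -16.0 11.0
15 671 x -11.0 -5.0 z -16.0 11.0
25 640 x -10.0 -5.0 z -16.0 11.0
35 1230 x -13.0 14.0 z -30.0 27.0
45 4087 x -13.0 13.0 z -40.0 35.0
55 6738 x -15.0 10.0 z -48.0 43.0
65 9006 x -17.0 10.0 z -56.0 51.0
75 12291 x -17.0 5.0 z -63.0 60.0
85 8292 x -20.0 -6.0 z -64.0 60.0
95 687 x -20.0 -17.0 z -21.0 17.0
292 231.0 -0.1445641843572681 -0.03348811895997474
326 231.0 -0.14433924385547847 0.0007288964178822216
360 231.0 -0.14411430524076632 0.03494562474135063
```

The face is confirmed at x ≈ −0.1445. The fingers are about ±35 mm wide 42 mm behind the tip, so the window leaves about 15 mm clearance. I'll descend in front of the face.

{"fn": "servo_tool", "kwargs": {"commands": [0, 0, 0, 0.3, 2, 0.4, 0, 0, 0, 0, 0.2, 3, 0, 0, 0, 0, 0, 0, 3, 0, 0, 0, 0, 0, 0, 3, 0, 0, 0, 0, 0, 0, 3, 0, 0, 0, 0, 0, 0, 2, 0, 0, 0, 0, 0, 0, 1, 0, 0, 0, 0, 0, 0, 0, 0, 0]}}

```text
t: 3.15
tool_pos: [0.402, 0.0575, 0.0468]
tool_rot: [-1.561, -0.186, 0.182]
contact_force: [0.1, 0.1, -0.6]
opening: -0.0
```

```bash
python3 - <<'E'
from g import *
rep(P(-.155,0,.034))
E
```

```text
t 3.15 pos [0.402  0.0575 0.0468] press [-0.1838, 0.0091] F [ 0.09  0.15 -0.64] open -0.0 q [-0.04 -0.31  2.27  0.    1.18 -1.85]
1 rot tool [-0.001  0.013  0.003]
-1 rot tool [ 4.000e-03 -3.128e+00  2.000e-03]
target [0.4321 0.0549 0.034 ] shift cm after rot (tool axes) [ 2.88  1.28 -0.91]
```

{"fn": "servo_tool", "kwargs": {"commands": [0, 0.012, 0, 0, 1.0, -0.5, 0, 0, 0, 0, 0, 0.2, -0.3, 0, 0, 0, 0, 0, 0, 0, 0, 0, 0, 0, 0, 0, 0, 0]}}

```text
t: 3.55
tool_pos: [0.4067, 0.0497, 0.0372]
tool_rot: [-1.563, -0.181, 0.168]
contact_force: [-0.4, 0.5, 0.2]
opening: 0.0
```

```bash
python3 - <<'E'
from g import *
rep(P(-.155,0,.034))
E
```

```text
t 3.55 pos [0.4067 0.0497 0.0372] press [-0.1809, 0.0004] F [-0.39  0.53  0.25] open 0.0 q [-0.06 -0.29  2.27  0.    1.15 -1.86]
1 rot tool [0.    0.002 0.008]
-1 rot tool [ 0.013 -3.14  -0.   ]
target [0.4321 0.0549 0.034 ] shift cm after rot (tool axes) [ 2.59  0.32 -0.04]
```

{"fn": "servo_tool", "kwargs": {"commands": [0, 0, 0, 0.8, 0.2, 0, 0, 0, 0, 0, 0.8, 0, 0, 0, 0, 0, 0, 0.6, 0, 0, 0, 0, 0, 0, 0.5, 0, 0, 0, 0, 0, 0, 0.5, 0, 0, 0, 0, 0, 0, 0.5, 0, 0, 0, 0, 0, 0, 0.5, 0, 0, 0]}}

```text
t: 4.25
tool_pos: [0.451, 0.0592, 0.0368]
tool_rot: [-1.564, -0.18, 0.17]
contact_force: [-3.4, -0.8, 2.9]
opening: 0.0002
```

```bash
python3 - <<'E'
from g import *
rep(P(-.086,0,.034))
E
```

```text
t 4.25 pos [0.451  0.0592 0.0368] press [-0.1356, 0.0] F [-3.38 -0.84  2.89] open 0.0002 q [-0.03 -0.16  2.16  0.    1.13 -1.83]
1 rot tool [0.001 0.002 0.007]
-1 rot tool [ 1.00e-02 -3.14e+00 -1.00e-03]
target [0.4994 0.07   0.034 ] shift cm after rot (tool axes) [ 4.96  0.28 -0.  ]
```

The fingers are in contact at about 3.4 N, as expected, so I'll carry on pushing.

{"fn": "servo_tool", "kwargs": {"commands": [0, 0, 0, 0.5, 0, 0, 0, 0, 0, 0, 0.5, 0, 0, 0, 0, 0, 0, 0.5, 0, 0, 0, 0, 0, 0, 0.5, 0, 0, 0, 0, 0, 0, 0.5, 0, 0, 0, 0, 0, 0, 0.5, 0, 0, 0, 0, 0, 0, 0.4, 0, 0, 0, 0, 0, 0, 0.4, 0, 0, 0]}}

```text
t: 5.05
tool_pos: [0.4911, 0.0684, 0.0368]
tool_rot: [-1.564, -0.179, 0.171]
contact_force: [-4.1, -0.4, 2.9]
opening: 0.0
```

```bash
python3 - <<'E'
from g import *
rep(P(-.086,0,.034))
E
```

```text
t 5.05 pos [0.4911 0.0684 0.0368] press [-0.0945, 0.0003] F [-4.12 -0.37  2.92] open 0.0 q [-0.01 -0.05  2.06  0.    1.12 -1.81]
1 rot tool [0.001 0.002 0.005]
-1 rot tool [ 9.00e-03 -3.14e+00 -1.00e-03]
target [0.4994 0.07   0.034 ] shift cm after rot (tool axes) [ 0.85  0.28 -0.03]
```

{"fn": "servo_tool", "kwargs": {"commands": [0, 0, 0, 0.4, 0, 0, 0, 0, 0, 0, 0.3, 0, 0, 0, 0, 0, 0, 0.3, 0, 0, 0, 0, 0, 0, 0.2, 0, 0, 0]}}

```text
t: 5.45
tool_pos: [0.4994, 0.0705, 0.0361]
tool_rot: [-1.565, -0.169, 0.182]
contact_force: [-11.8, -2.8, 8.7]
opening: 0.0002
```

```bash
python3 - <<'E'
from g import *
rep(P(-.086,0,.034))
E
```

```text
t 5.45 pos [0.4994 0.0705 0.0361] press [-0.0859, 0.0005] F [-11.83  -2.83   8.74] open 0.0002 q [-0.01 -0.02  2.03 -0.    1.13 -1.8 ]
1 rot tool [ 0.     0.003 -0.008]
-1 rot tool [-0.013 -3.139 -0.   ]
target [0.4994 0.07   0.034 ] shift cm after rot (tool axes) [-0.01  0.21 -0.05]
```

The force rose to 12 N at TCP x = −0.086, so the slide is at its stop. I'll push a little more to be sure, then look.

{"fn": "servo_tool", "kwargs": {"commands": [0, 0, 0, 0.3, 0, 0, 0, 0, 0, 0, 0.3, 0, 0, 0, 0, 0, 0, 0.2, 0, 0, 0]}}

```text
t: 5.75
tool_pos: [0.4988, 0.0705, 0.0349]
tool_rot: [-1.567, -0.15, 0.203]
contact_force: [-10.0, -3.0, 8.2]
opening: -0.0001
```

```bash
python3 - <<'E'
from g import *
rep(P(-.086,0,.034))
from m import masks,big
d=grab('side','s2'); c=big(masks(d)['blue'],(285,150,430,260))
r=cv2.minAreaRect(np.array([ray(d,u,v,.06)[:2] for u,v in c]).astype(np.float32)); p=np.r_[r[0],0]-O
print(p@X,p@Y,r[1])
E
```

```text
t 5.75 pos [0.4988 0.0705 0.0349] press [-0.0864, 0.0006] F [-9.99 -2.97  8.2 ] open -0.0001 q [-0.   -0.    2.02 -0.01  1.16 -1.8 ]
1 rot tool [-0.     0.004 -0.034]
-1 rot tool [-5.300e-02 -3.137e+00  1.000e-03]
target [0.4994 0.07   0.034 ] shift cm after rot (tool axes) [ 0.04  0.09 -0.06]
-0.028593653894660447 -0.0036803340449722624 (0.09124349802732468, 0.09607422351837158)
```

At the stop, and side-view travel is about 70 mm. I'll back off, straighten and rise.

{"fn": "servo_tool", "kwargs": {"commands": [0, 0, -0.01, -0.5, 0, 0, 0, 0, 0, -0.015, -1, 0, 0, 0, 0, 0, -0.01, -1.5, 0, 0, 0, 0, 0, 0, -1, -1, 0, 0, 0, 0, 0, 0, -3, 0, 0, 0, 0, 0, 0, -4, 0, 0, 0, 0, 0, 0, -4, 0, 0, 0, 0, 0, 0, -4, 0, 0, 0, 0, 0, 0, -2, 0, 0, 0, 0, 0, 0, 0, 0, 0]}}

```text
t: 6.8
tool_pos: [0.4602, 0.0618, 0.2215]
tool_rot: [-1.561, -0.193, 0.159]
contact_force: [0.6, -0.9, -0.1]
opening: 0.0001
```

```bash
python3 - <<'E'
from g import *
rep(P(.06,-.165,.2))
from m import masks,big
d=grab('side','s3');c=big(masks(d)['blue'],(285,150,430,260))
r=cv2.minAreaRect(np.array([ray(d,u,v,.06)[:2] for u,v in c]).astype(np.float32)); p=np.r_[r[0],0]-O
print(p@X,p@Y,r[1])
grab('top','t3')
E
```

```text
t 6.8 pos [0.4602 0.0618 0.2215] press [-0.1261, 0.0006] F [ 0.63 -0.89 -0.11] open 0.0001 q [-0.03 -0.36  2.    0.01  1.48 -1.83]
1 rot tool [-0.     0.003  0.022]
-1 rot tool [ 0.034 -3.138  0.   ]
target [ 0.678 -0.059  0.2  ] shift cm after rot (tool axes) [ 18.61   2.15 -16.56]
-0.028298206616689185 -0.003959458608431289 (0.09057166427373886, 0.09619708359241486)
```

View pics/s3.png

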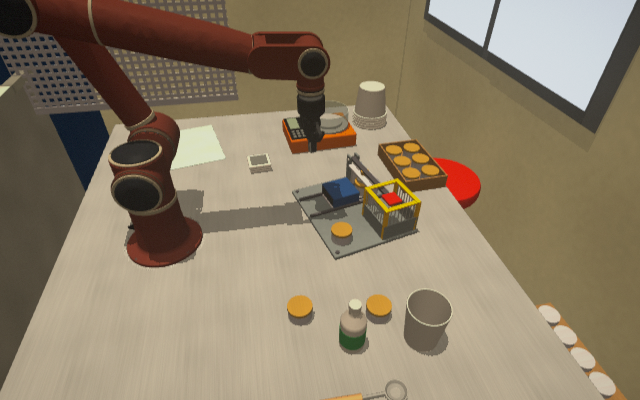

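The side view shows the block now at (341,191), home, with the tin (359,183) under the bridge end. Now I'll move over the window.

{"fn": "servo_tool", "kwargs": {"commands": [0, 0, 0.02, 1.5, 0, -1.5, 0, 0, 0, 0, 2.5, 0, -2.2, 0, 0, 0, 0, 3, 0, -2.6, 0, 0, 0, 0, 3, 0, -2.6, 0, 0, 0, 0, 3, 0, -2.6, 0, 0, 0, 0, 2.5, 0, -2.2, 0, 0, 0, 0, 1.5, 0, -1.5, 0, 0, 0, 0, 0.5, 0, -0.5, 0, 0, 0, 0, 0, 0, 0, 0, 0, 0, 0, 0, 0, 0, 0]}}

```text
t: 7.9
tool_pos: [0.6604, -0.0538, 0.1839]
tool_rot: [-1.55, -0.146, 0.208]
contact_force: [-0.2, -0.4, -0.1]
opening: 0.0006
```

```bash
python3 - <<'E'
from g import *
rep(P(.06,-.165,.2))
E
```

```text
t 7.9 pos [ 0.6604 -0.0538  0.1839] press [0.0439, -0.156] F [-0.22 -0.36 -0.1 ] open 0.0006 q [-0.19  0.2   1.54  0.    1.45 -1.99]
1 rot tool [-0.017  0.005 -0.038]
-1 rot tool [-0.06  -3.136  0.027]
target [ 0.678 -0.059  0.2  ] shift cm after rot (tool axes) [ 1.61 -1.61 -0.9 ]
```

{"fn": "servo_tool", "kwargs": {"commands": [-0.017, 0.005, -0.038, 0, 0, 0, 0, 0, 0, 0, 0.8, -0.8, -0.5, 0, 0, 0, 0, 0.7, -0.7, -0.4, 0, 0, 0, 0, 0, 0, 0, 0, 0, 0, 0, 0, 0, 0, 0]}}

```text
t: 8.4
tool_pos: [0.6758, -0.057, 0.2]
tool_rot: [-1.562, -0.174, 0.176]
contact_force: [0.2, 1.0, 0.8]
opening: 0.0
```

```bash
python3 - <<'E'
from g import *
d=grab('wrist','w4');grab('top','t4');grab('side','s4')
rep(P(.06,-.165,.115))
from m import masks,big
for n in('s4','t4'):
    d=dict(np.load(f'pics/{n}.npz'));u0,v0,u1,v1=(350,120,440,220) if n=='s4' else (270,110,365,210)
    cv2.imwrite(f'pics/{n}c.png',cv2.resize(cv2.cvtColor(d['frame'][v0:v1,u0:u1],cv2.COLOR_RGB2BGR),None,fx=5,fy=5))
E
```

```text
t 8.55 pos [ 0.6754 -0.057   0.1995] press [0.0579, -0.1625] F [-0.17  0.17 -0.14] open -0.0001 q [-0.19  0.2   1.51  0.    1.44 -1.99]
1 rot tool [-0.002  0.002 -0.001]
-1 rot tool [-2.000e-03 -3.139e+00  2.000e-03]
target [ 0.678 -0.059  0.115] shift cm after rot (tool axes) [ 0.21  8.45 -0.25]
```

View pics/w4.png

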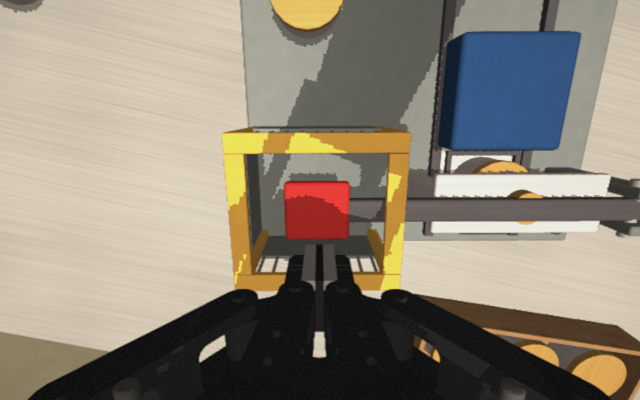

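View pics/s4c.png

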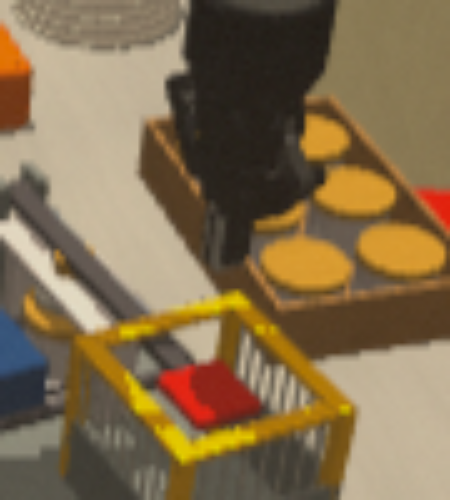

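The wrist view shows the rim at columns 223–411 and rows 131–290, with the red pad at (317,210). I'll cast these rim edges onto z = 0.122 as a check against the plan.

```bash
python3 - <<'E'
from g import *
d=dict(np.load('pics/w4.npz'))
def q(u,v,z): p=ray(d,u,v,z)-O; return (round(p@X,4),round(p@Y,4))
print('rim -x outer mid',q(317,133,.122),'rim -x inner',q(317,153,.122),'L inner',q(246,153,.122),'R inner',q(388,153,.122))
hsv=cv2.cvtColor(d['frame'],cv2.COLOR_RGB2HSV);m=cv2.inRange(hsv,(0,180,90),(5,255,255))|cv2.inRange(hsv,(175,180,90),(180,255,255))
m[:170]=0;m[250:]=0;m[:,:270]=0;m[:,365:]=0
v,u=np.nonzero(m);print(u.min(),u.max(),v.min(),v.max())
print('pad',q(u.min(),v.min(),.109),q(u.max(),v.min()+28,.109))
E
```

```text
rim -x outer mid (np.float64(0.003), np.float64(-0.1634)) rim -x inner (np.float64(0.0164), np.float64(-0.1634)) L inner (np.float64(0.0164), np.float64(-0.212)) R inner (np.float64(0.0163), np.float64(-0.1148))
284 349 181 238
pad (np.float64(0.0386), np.float64(-0.1879)) (np.float64(0.0603), np.float64(-0.1391))
```

The wrist puts the window centre at about (0.0625, −0.1635), within 2–3 mm of plan. I'll aim for (0.061, −0.164) and descend to just above the rim.

{"fn": "servo_tool", "kwargs": {"commands": [0, 0, 0, 0.3, 1.5, -0.15, 0, 0, 0, 0, 0, 2, 0, 0, 0, 0, 0, 0, 1.5, 0, 0, 0, 0, 0, 0, 0.5, 0, 0, 0, 0, 0, 0, 0, 0, 0]}}

```text
t: 9.05
tool_pos: [0.6779, -0.0577, 0.1383]
tool_rot: [-1.561, -0.171, 0.179]
contact_force: [0.2, -0.1, -0.8]
opening: 0.0
```

```bash
python3 - <<'E'
from g import *
rep(P(.061,-.164,.109))
E
```

```text
t 9.05 pos [ 0.6779 -0.0577  0.1383] press [0.0602, -0.1637] F [ 0.2  -0.11 -0.83] open 0.0 q [-0.19  0.25  1.55  0.    1.34 -1.99]
1 rot tool [-0.003  0.002 -0.004]
-1 rot tool [-0.007 -3.139  0.004]
target [ 0.6788 -0.0578  0.109 ] shift cm after rot (tool axes) [ 0.08  2.93 -0.03]
```

Centred. I'll press down in small rows.

{"fn": "servo_tool", "kwargs": {"commands": [0, 0, 0, 0, 1, 0, 0, 0, 0, 0, 0, 1, 0, 0, 0, 0, 0, 0, 0.7, 0, 0, 0, 0, 0, 0, 0.6, 0, 0, 0, 0, 0, 0, 0.6, 0, 0]}}

```text
t: 9.55
tool_pos: [0.6791, -0.058, 0.0994]
tool_rot: [-1.563, -0.174, 0.176]
contact_force: [-2.4, 0.6, 5.1]
opening: 0.0001
```

```bash
python3 - <<'E'
from g import *
rep(P(.061,-.164,.08))
E
```

```text
t 9.55 pos [ 0.6791 -0.058   0.0994] press [0.0613, -0.1642] F [-2.35  0.65  5.06] open 0.0001 q [-0.19  0.29  1.57  0.    1.28 -1.99]
1 rot tool [-0.001  0.002 -0.001]
-1 rot tool [-2.000e-03 -3.139e+00  2.000e-03]
target [ 0.6788 -0.0578  0.08  ] shift cm after rot (tool axes) [-0.03  1.94  0.02]
```

{"fn": "servo_tool", "kwargs": {"commands": [0, 0, 0, 0, 0.6, 0, 0, 0, 0, 0, 0, 0.6, 0, 0, 0, 0, 0, 0, 0.5, 0, 0, 0, 0, 0, 0, 0.4, 0, 0]}}

```text
t: 9.95
tool_pos: [0.679, -0.057, 0.0802]
tool_rot: [-1.561, -0.173, 0.177]
contact_force: [-5.5, 1.2, 8.1]
opening: 0.0001
```

```bash
python3 - <<'E'
from g import *
rep(P(.061,-.164,.08))
E
```

```text
t 9.95 pos [ 0.679  -0.057   0.0802] press [0.0614, -0.1633] F [-5.54  1.2   8.12] open 0.0001 q [-0.19  0.31  1.58  0.    1.25 -1.99]
1 rot tool [-0.003  0.003 -0.002]
-1 rot tool [-3.000e-03 -3.139e+00  5.000e-03]
target [ 0.6788 -0.0578  0.08  ] shift cm after rot (tool axes) [-0.04  0.02 -0.07]
```

{"fn": "servo_tool", "kwargs": {"commands": [0, 0, 0, 0, 0.4, 0, 0, 0, 0, 0, 0, 0.4, 0, 0, 0, 0, 0, 0, 0.4, 0, 0]}}

```text
t: 10.25
tool_pos: [0.6792, -0.0569, 0.0796]
tool_rot: [-1.56, -0.172, 0.181]
contact_force: [-12.0, 1.4, 18.1]
opening: 0.0
```

```bash
python3 - <<'E'
from g import *
rep(P(.061,-.164,.08)); 
E
```

```text
t 10.25 pos [ 0.6792 -0.0569  0.0796] press [0.0616, -0.1632] F [-11.99   1.38  18.14] open 0.0 q [-0.19  0.31  1.58  0.    1.25 -1.99]
1 rot tool [-0.004  0.004 -0.006]
-1 rot tool [-0.009 -3.138  0.006]
target [ 0.6788 -0.0578  0.08  ] shift cm after rot (tool axes) [-0.06 -0.04 -0.08]
```

The TCP stopped at z = 0.0796 with 18 N, so this is the stop. I'll hold briefly and then rise slowly.

{"fn": "servo_tool", "kwargs": {"commands": [0, 0, 0, 0, 0.3, 0, 0, 0, 0, 0, 0, 0.3, 0, 0, 0, 0, 0, 0, 0.2, 0, 0]}}

```text
t: 10.55
tool_pos: [0.679, -0.0569, 0.0801]
tool_rot: [-1.561, -0.17, 0.184]
contact_force: [-6.6, -0.0, 9.9]
opening: 0.0001
```

```bash
python3 - <<'E'
from g import *
rep(P(.061,-.164,.2)); 
E
```

```text
t 10.55 pos [ 0.679  -0.0569  0.0801] press [0.0614, -0.1632] F [-6.59 -0.    9.86] open 0.0001 q [-0.19  0.31  1.58  0.    1.26 -1.99]
1 rot tool [-0.004  0.005 -0.008]
-1 rot tool [-0.013 -3.137  0.006]
target [ 0.6788 -0.0578  0.2   ] shift cm after rot (tool axes) [ -0.04 -11.99  -0.08]
```

{"fn": "servo_tool", "kwargs": {"commands": [0, 0, 0, 0, -0.5, 0, 0, 0, 0, 0, 0, -0.7, 0, 0, 0, 0, 0, 0, -0.8, 0, 0, 0, 0, 0, 0, -0.8, 0, 0, 0, 0, 0, 0, -0.8, 0, 0, 0, 0, 0, 0, -0.5, 0, 0, 0, 0, 0, 0, 0, 0, 0]}}

```text
t: 11.25
tool_pos: [0.6805, -0.0576, 0.1248]
tool_rot: [-1.563, -0.173, 0.181]
contact_force: [-0.0, -0.4, 0.5]
opening: -0.0001
```

```bash
python3 - <<'E'
from g import *
rep(P(.061,-.164,.22)); 
E
```

```text
t 11.25 pos [ 0.6805 -0.0576  0.1248] press [0.0628, -0.1642] F [-0.02 -0.37  0.46] open -0.0001 q [-0.19  0.27  1.55 -0.    1.32 -1.99]
1 rot tool [-0.001  0.005 -0.005]
-1 rot tool [-7.000e-03 -3.137e+00  2.000e-03]
target [ 0.6788 -0.0578  0.22  ] shift cm after rot (tool axes) [-0.18 -9.52  0.02]
```

Rising clear of the guard, then back away to unblock the views.

{"fn": "servo_tool", "kwargs": {"commands": [0, 0, 0, 0, -2, 0, 0, 0, 0, 0, 0, -3, 0, 0, 0, 0, 0, 0, -3, 0, 0, 0, 0, 0, 0, -3, 0, 0, 0, 0, 0, -2, -2, 0, 0, 0, 0, 0, -3, -1, 0, 0, 0, 0, 0, -3, -1, 0, 0, 0, 0, 0, -3, -1, 0, 0, 0, 0, 0, -3, -1, 0, 0, 0, 0, 0, -2, 0, 0, 0, 0, 0, 0, 0, 0, 0, 0, 0, 0, 0, 0, 0, 0, 0]}}

```text
t: 12.45
tool_pos: [0.5194, -0.0932, 0.2945]
tool_rot: [-1.559, -0.168, 0.188]
contact_force: [0.0, 0.4, -0.3]
opening: -0.0001
```

```bash
python3 - <<'E'
from g import *
rep(P(.061,-.164,.22)); 
from m import masks,big
for n,box in(('side',(285,150,430,260)),('top',(250,120,365,230))):
    d=grab(n,n+'5')
    for k,z in(('blue',.06),('red',.109)):
        c=big(masks(d)[k],box)
        r=cv2.minAreaRect(np.array([ray(d,u,v,z)[:2] for u,v in c]).astype(np.float32)); p=np.r_[r[0],0]-O
        print(n,k,p@X,p@Y,r[1])
    u0,v0,u1,v1=box
    cv2.imwrite(f'pics/{n}5c.png',cv2.resize(cv2.cvtColor(d['frame'][v0:v1,u0:u1],cv2.COLOR_RGB2BGR),None,fx=5,fy=5))
grab('wrist','w5')
E
```

```text
t 12.45 pos [ 0.5194 -0.0932  0.2945] press [-0.1023, -0.1637] F [ 0.03  0.36 -0.28] open -0.0001 q [-0.32 -0.2   1.75 -0.    1.61 -2.12]
1 rot tool [-0.006  0.006 -0.012]
-1 rot tool [-0.019 -3.135  0.009]
target [ 0.6788 -0.0578  0.22  ] shift cm after rot (tool axes) [16.33  7.45 -0.03]
side blue -0.029810768605145792 -0.004067127489776635 (0.09359787404537201, 0.09639696776866913)
side red 0.057802179544898954 -0.16629304285662697 (0.04391781613230705, 0.05314470827579498)
top blue -0.0265543061140978 -0.0009406179493633123 (0.09238193184137344, 0.09310130029916763)Traceback (most recent call last):
  File "<stdin>", line 7, in <module>
  File "m.py", line 9, in big
    return max(cs,key=cv2.contourArea)[:,0,:].astype(float)
           ~~~^^^^^^^^^^^^^^^^^^^^^^^^
ValueError: max() iterable argument is empty
```

View pics/side5c.png

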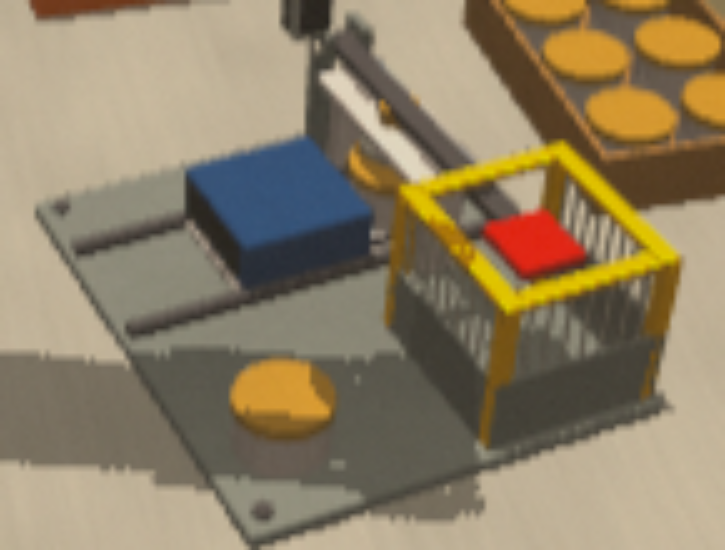

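The crop shows the lever pad back up (same pixels as at the start) and the slide home (top view: 69.8 mm travel). The red pad was hidden by the arm in the top view, which raised the error. Next I'll check the lid height before and after, using depth.

```bash
python3 - <<'E'
from g import *
grab('side','s6');grab('wrist','w6')
for f in('side0','s3','s4','side5','s6'):
    d=dict(np.load(f'pics/{f}.npz'));K=d['camera_matrix'];T=d['cam_to_world'];D=d['depth']
    hsv=cv2.cvtColor(d['frame'],cv2.COLOR_RGB2HSV);m=cv2.inRange(hsv,(12,120,60),(24,255,255))>0
    box=(335,175,356,195) if f=='side0' else (350,175,372,190)
    k=np.zeros_like(m);k[box[1]:box[3],box[0]:box[2]]=1
    v,u=np.nonzero(m&k&(D>0)); z=D[v,u]; p=np.stack([(u-K[0,2])/K[0,0]*z,(v-K[1,2])/K[1,1]*z,z],-1)@T[:3,:3].T+T[:3,3]
    print(f,len(u),'z pct',np.percentile(p[:,2],[10,50,75,90]).round(4),'v',v.min(),v.max(),np.median(v))
E
```

```text
side0 210 z pct [0.0568 0.0626 0.0639 0.0649] v 180 193 186.0
s3 63 z pct [0.0565 0.0626 0.0646 0.1072] v 178 189 184.0
s4 83 z pct [0.0577 0.064  0.1214 0.1238] v 178 189 185.0
side5 72 z pct [0.0531 0.0586 0.0608 0.0756] v 178 189 185.0
s6 72 z pct [0.0523 0.0583 0.0604 0.074 ] v 178 189 185.0
```

View pics/w6.png

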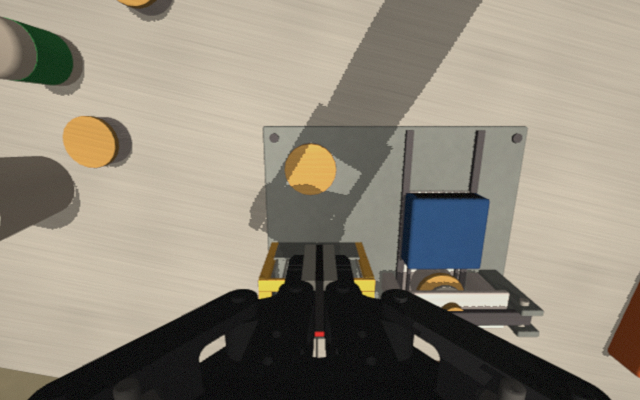

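The lid's median height fell from about 62.6 to 58.4 mm, a drop of about 4 mm, so it is fully on. The wrist view shows the slide home at (445,230), the tin under the bridge and the spare tin undisturbed at (310,168). I'll hand in now.

```bash
python3 - <<'E'
from station import ticket
print(ticket.finish_job())
E
```

```text
the job is handed in; nothing more can be done
None
```

I pushed the slide home with the shut fingers, pressed the lever pad to its stop through the guard window, let it spring back up, and handed the job in at about 12.6 s. The hand-in reports no verdict, so what follows is from my own readings.

- **Slide:** the force rose to about 12 N at the stop. The block's travel measured 69.8 mm in the top view. The side view gave 68.7–70.2 mm, so its lowest reading is close to the 67 mm limit.
- **Lever:** it stopped with the fingertips at z = 0.080 m under about 18 N vertical force. Afterwards the red pad was back at its starting place and height in the side view.
- **Lid:** it sits about 4 mm lower by depth, 62.6 mm before and 58.4 mm after.
- **Guard and other things:** I saw no sign of contact with the guard, and the spare tin looked undisturbed. I did not measure the other loose things after the push. At hand-in the tool was clear in the air.
- **Failed check:** the last top-view reading of the red pad failed because the arm hid it, so the lever's return rests on the side view only.

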